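# Stand the fallen stiffener bottle up in the hatter's stock lane

### The job

A green-capped bottle has fallen over in the wooden stock lane on the hatter's bench. Stand it upright on the lane floor between the guide strips, close beside the other green-capped bottle (at most about 2 cm of space between the two), set it down without dropping it, and leave it standing free. Do not knock over or push away the other bottles in the lane or the things on the bench.

Things in the scene. Friction and masses are not known exactly. Their poses are not given: they have to be found in the camera images.
- lane: Low wooden stock lane fixed to the bench, 86 x 440 mm, along its own y. Floor 6 mm thick (floor top 6 mm above the bench); guide strips along both sides, 62 mm apart inside, 12 mm wide, tops 14 mm above the bench; end stops 30 mm high at y = +-215 mm. Origin at the bench surface under its centre, z up. The row has a gap of 190 mm at its middle.
- fallen: White bottle, green cap and green band, lying along the lane in the gap, axis 33 mm above the bench, cap to the lane's +y end. 105 mm tall; body 54 mm diameter up to 70 mm from the foot, sloping shoulder, cap 30 mm diameter from 80 to 105 mm; about 0.2 kg. Origin: centre of its foot; z runs from foot to cap. This is the one to stand up.
- mate: White bottle, green cap and green band, standing in the lane beside the gap (which end of the gap varies). 105 mm tall; body 54 mm diameter up to 70 mm from the foot, sloping shoulder, cap 30 mm diameter from 80 to 105 mm; about 0.2 kg. Origin: centre of its foot; z runs from foot to cap. The fallen one must end up next to this one.
- other: White bottle, orange cap and orange band, standing in the lane beside the gap (which end of the gap varies). 105 mm tall; body 54 mm diameter up to 70 mm from the foot, sloping shoulder, cap 30 mm diameter from 80 to 105 mm; about 0.2 kg. Origin: centre of its foot; z runs from foot to cap. Leave alone.
- jar: Amber glass jar with steel lid, 46 mm diameter, 75 mm tall, near one end of the lane. Standing in the lane. Origin at the centre of its underside, z up. Leave alone.
- tin: Aluminium can with a blue label, 46 mm diameter, 85 mm tall, near one end of the lane. Standing in the lane. Origin at the centre of its underside, z up. Leave alone.
- brush: Hat brush lying loose on the bench to the right of the lane, about 200 mm long. Origin under its middle. Leave alone.
- thread_cone: Red cone of a thread spool standing on the bench to the left of the lane, 60 mm diameter, 100 mm tall. Origin at the centre of its underside. Leave alone.
- pin_tin: Flat round steel pin tin with red lid on the bench to the right, 72 mm diameter, 30 mm tall. Origin at the centre of its underside. Leave alone.
Not all that is in view belongs to the job. What is shaped like the fallen but purple is not meant.

How it is judged:
By the outcome, as a careful person would: the job done as asked, in the order asked, and still so for the second after the job is handed in, with the robot touching nothing.
It also fails if it takes over 45 s, if anything falls off the work surface, if the arm or the gripper's body presses on something with over 40 N, if the wrist force passes 120 N, or if a joint passes its speed limit or range.

### The arm

A 7-joint arm with a two-finger parallel gripper is mounted at the origin on the work surface. World frame = base frame: x ahead of the robot, y to its left, z up, the work surface at z = 0. Lengths are in m, angles in rad, forces in N, time in s.
With the tool pointing down it reaches from about 0.425 to 0.95 m from the base axis. Payload 4.7 kg.
Tool frame: the origin (TCP) lies at the very end of the fingers, on their centre line; the grasp point (between the pads) lies behind it (manip.pinch_z is the z of the grasp point in the tool frame, in m); z points along the fingers, y is the line along which they close (so a half turn about z gives the same grasp; the last joint's range is limited). The gripper opens to 87 mm and grips with 3 to 60 N. Pads are 19 mm wide; open, the fingers measure 117 mm over their backs; the gripper's body (75 mm by 190 mm) begins 51 mm behind the grasp point.
Start: joints at [1.122, 0.469, -0.049, 1.532, 0.024, 1.141, -0.082], TCP at [0.275, -0.616, 0.223] pointing down, gripper open.
Joint ranges: [-2.59, 2.59], [-0.33, 1.99], [-1.39, 1.29], [0.1, 2.45], [-1.04, 4.18], [0.21, 1.99], [-2.66, 2.66]. Speed limits (rad/s): [2.57, 2.57, 3.14, 3.14, 3.14, 3.14, 3.14].

### API

Orientations are given as a 3x3 rotation matrix whose columns are the frame's x, y, z axes.
In Python, from cell import manip gives the robot as it stands.
- The arm moves only by the tool jog_arm, never from a script. Its argument "series" is text: rows parted by semicolons, each of 7 numbers parted by spaces: the shift along the tool's x, y, z in m, then the turn, a rotation vector about the tool's x, y, z in rad, then the closure, from 0 (fully open) to 1 (shut). A call has 1 to 8 rows; each row is the pose to reach, as a shift and turn from the pose commanded when the call began, along the tool's axes at that moment; what a row does not reach only later rows make up. A row lasts 1/8 s, in which the tool goes at most 62.5 mm and 10.7 degrees, less where a joint would pass 70% of its speed; a pose out of reach is approached as far as the arm can. A call with a gripper value outside its range is refused whole. The fingers move at their own pace and stop on an object; "grip_force" is the grip in N (left out, the last holds). Time passes only in rows, so rows that repeat a pose let the fingers close. It gives the time, the measured TCP pose, the force, the opening and the grip force at its end, in the units of the state.
- manip.get_obs(): the state, without advancing time (a new reading comes with each control period).
- manip.camera(name): name is "scene" or "top"; returns a dict with "pixels" (480x640x3 uint8, red, green, blue), "intrinsics" (3x3 intrinsics, pixels), "extrinsics" (4x4, takes a point from camera to world coordinates). Camera axes: x right, y up, looking along -z (the intrinsics and any distortion apply to the point x, -y, -z); pixel columns grow to the right and rows downward; lengths in m; the calibration is good to about 2 mm. A picture is of the moment at which its call begins. There is no depth.
- manip.job_done(): hands the job in; it is judged then, once.
The state is a dict: "time_s": time; "joints": joint angles; "joint_vel": joint speeds; "joint_torque": joint torques, N m; "tcp_pos": TCP position; "eef_rot": TCP orientation; "wrist_force": force on the tool from outside, world axes, zero at the start; "moment": the same for the moment, N m; "gripper_width": finger opening in m; "finger_force": force on a finger pad.
Only numpy, scipy, OpenCV 4.12 (cv2) and the standard library are available. Lean on these libraries where they do the work, as an engineer would, in place of code of your own. Each camera call takes 0.05 s, during which the arm holds its last target. There are 200 camera calls.

## Working session

There is one attempt and no reset: what is moved stays moved. The work goes in short steps, Python scripts to look and compute and a tool call to move; the robot and the scene stay as the last step left them, time stands still between calls to the robot, and variables do not carry over. Pictures are saved under pics/ and viewed, at most 10 in all, crops included, and the job is handed in when it is done.

Besides the shell and the picture viewer there is one more tool, called after "Request:" as name(argument=value, ...), one argument or row to a line, values as JSON. jog_arm: Moves the arm, as the interface text tells. Its arguments: {"type":"object","properties":{"series":{"type":"string"},"grip_force":{"type":"number"}},"required":["series"]}

```bash
mkdir -p pics; ls; python3 - <<'E'
from cell import manip
import cv2,numpy as np
np.set_printoptions(precision=4,suppress=True)
for n in("scene","top"):
    c=manip.camera(n); cv2.imwrite(f"pics/{n}0.png",c["pixels"][...,::-1]); print(n,c["intrinsics"],c["extrinsics"],[k for k in c])
o=manip.get_obs(); print({k:np.round(v,3) for k,v in o.items()}, manip.pinch_z)
E
```

```text
pics
scene [[532.8527   0.     324.1309]
 [  0.     532.8527 241.4956]
 [  0.       0.       1.    ]] [[ 0.6601 -0.5625  0.4979  1.2053]
 [ 0.7512  0.4942 -0.4377 -0.5834]
 [ 0.0001  0.6629  0.7487  1.0613]
 [ 0.      0.      0.      1.    ]] ['pixels', 'intrinsics', 'extrinsics']
top [[588.0339   0.     314.2105]
 [  0.     588.0339 251.1821]
 [  0.       0.       1.    ]] [[ 0.0156  0.9933 -0.1145  0.3813]
 [-0.9997  0.0176  0.0169 -0.0006]
 [ 0.0188  0.1142  0.9933  1.3201]
 [ 0.      0.      0.      1.    ]] ['pixels', 'intrinsics', 'extrinsics']
{'time_s': np.float64(0.1), 'joints': array([ 1.122,  0.469, -0.049,  1.534,  0.024,  1.141, -0.082]), 'joint_vel': array([-0.002, -0.002,  0.001, -0.003,  0.   , -0.002, -0.   ]), 'joint_torque': array([  0.001, -50.917,  -0.081, -23.683,  -0.061,   0.034,   0.   ]), 'tcp_pos': array([ 0.275, -0.616,  0.222]), 'eef_rot': array([[ 0.913,  0.408, -0.001],
       [ 0.408, -0.913,  0.002],
       [-0.   , -0.002, -1.   ]]), 'wrist_force': array([ 0.135, -0.162,  0.68 ]), 'moment': array([ 0.012,  0.043, -0.013]), 'finger_force': np.float64(0.0), 'gripper_width': np.float64(0.087)} -0.0187
```

View pics/scene0.png

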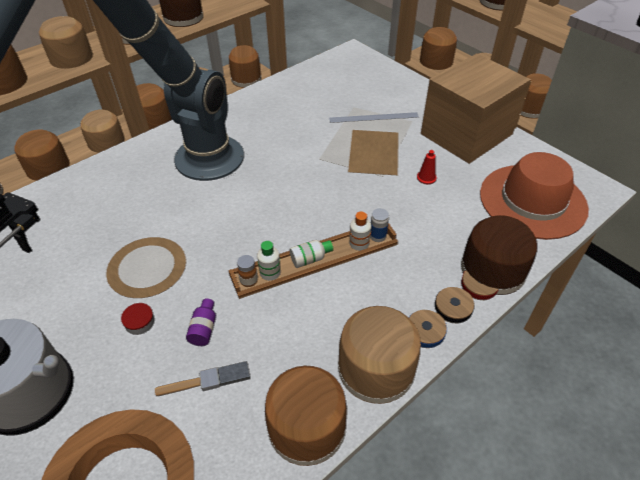

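View pics/top0.png

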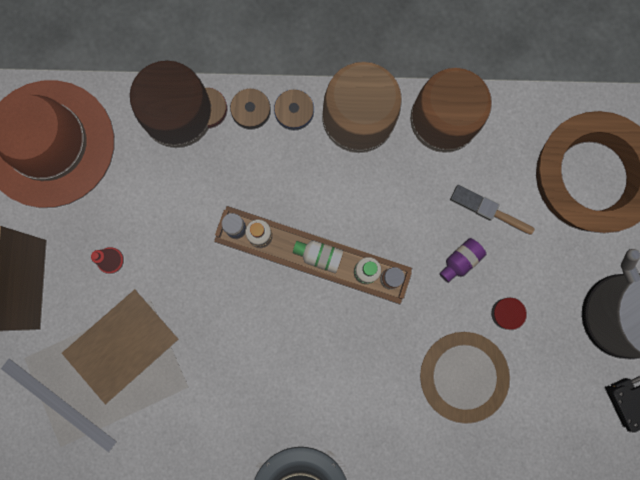

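The top view shows the green-capped fallen bottle at (320,255) with its cap at (300,248). The standing green mate is at (370,268), the orange-capped other at (258,231), the jar at (394,277) and the tin at (233,225). The purple bottle at (463,260) is a distractor.

Candidates are fallen (320,255), mate (370,268) and purple (463,260). I choose the one lying in the lane at (320,255).

```bash
cat >h.py <<'E'
from cell import manip
import cv2,numpy as np
np.set_printoptions(precision=4,suppress=True)
def ray(c,u,v,z):
    K,E=c["intrinsics"],c["extrinsics"]
    d=np.linalg.inv(K)@[u,v,1]; d=E[:3,:3]@(d*[1,-1,-1]); o=E[:3,3]
    return (o+d*(z-o[2])/d[2])
def proj(c,p):
    E=c["extrinsics"]; q=E[:3,:3].T@(np.asarray(p)-E[:3,3])*[1,-1,-1]; q=c["intrinsics"]@q
    return q[:2]/q[2]
def blobs(img,lo,hi,amin=25):
    m=cv2.inRange(cv2.cvtColor(img,cv2.COLOR_RGB2HSV),np.array(lo),np.array(hi))
    n,l,s,ce=cv2.connectedComponentsWithStats(m)
    return [(ce[i],s[i],l==i) for i in range(1,n) if s[i][4]>=amin]
E
python3 - <<'E'
from h import *
for n in("top","scene"):
    c=manip.camera(n);im=c["pixels"]
    for nm,lo,hi in(("green",(45,90,60),(80,255,255)),("orange",(8,170,150),(20,255,255))):
        for ce,s,m in blobs(im,lo,hi,12):
            if n=="top" and not(200<ce[0]<420 and 190<ce[1]<310):continue
            if n=="scene" and not(220<ce[0]<400 and 190<ce[1]<300):continue
            print(n,nm,ce,s,"z.1",ray(c,*ce,.1)[:2],"z.036",ray(c,*ce,.036)[:2])
    if n=="top":
        b=blobs(im,(5,70,40),(20,200,200),300)
        M=np.zeros((480,640),np.uint8)
        for ce,s,m in b:
            if 200<s[0] and s[0]+s[2]<420 and 190<s[1]<310: M|=m.astype(np.uint8)
        p=cv2.boxPoints(cv2.minAreaRect(cv2.findNonZero(M))); print(p)
        for q in p: print(ray(c,*q,.014)[:2])
        cv2.imwrite("pics/crop0.png",cv2.resize(im[195:315,205:425,::-1],None,fx=3.6,fy=3.6,interpolation=cv2.INTER_CUBIC))
E
```

```text
top green [298.9196 247.7946] [293 242  13  13 112] z.1 [0.5285 0.0107] z.036 [0.5362 0.0113]
top green [318.9118 254.    ] [316 244   7  21  34] z.1 [ 0.5162 -0.0312] z.036 [ 0.5233 -0.0328]
top green [329.4516 257.4839] [326 248   8  21  31] z.1 [ 0.5093 -0.0533] z.036 [ 0.516  -0.0561]
top green [369.6923 268.0769] [363 262  14  13 143] z.1 [ 0.4885 -0.1376] z.036 [ 0.4941 -0.1448]
[[212.7998 240.5113]
 [224.6807 205.1214]
 [412.659  268.2284]
 [400.7781 303.6184]]
[0.5518 0.2041]
[0.6326 0.1803]
[ 0.4974 -0.2435]
[ 0.4181 -0.2168]
scene green [266.5692 247.1538] [261 241  12  14 130] z.1 [ 0.4889 -0.1366] z.036 [ 0.4412 -0.1068]
scene green [327.4301 245.9247] [322 241  11  12  93] z.1 [ 0.5819 -0.0249] z.036 [0.5404 0.0123]
scene green [311.6364 250.6364] [308 243   7  19  33] z.1 [ 0.5683 -0.0629] z.036 [ 0.5258 -0.0282]
scene green [302.6333 253.1667] [299 245   7  19  30] z.1 [ 0.5602 -0.084 ] z.036 [ 0.5172 -0.0507]
scene green [266.9167 267.875 ] [259 265  17   5  24] z.1 [ 0.54   -0.1744] z.036 [ 0.4957 -0.1471]
scene green [267.5    274.4167] [262 273  12   3  12] z.1 [ 0.5561 -0.185 ] z.036 [ 0.5129 -0.1584]
scene orange [360.8358 215.6418] [356 212  11   8  67] z.1 [0.5617 0.1054] z.036 [0.5189 0.1512]
```

View pics/crop0.png

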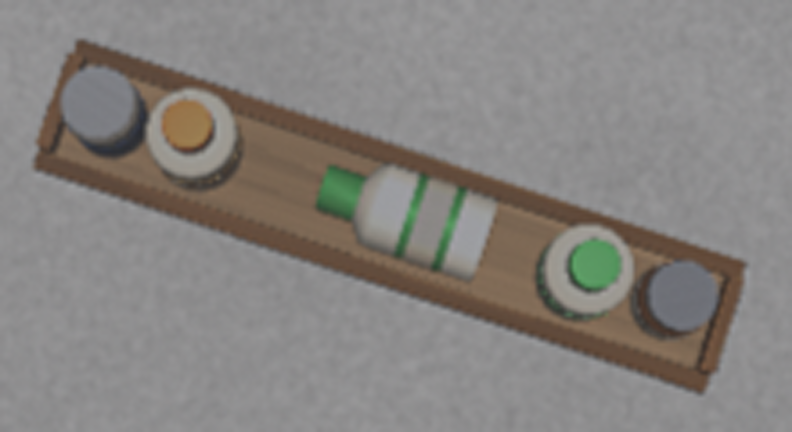

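The crop confirms it. The bottle lying in the lane at crop (405,220) has a green cap facing the orange-capped bottle, and the green mate at crop (585,270) is on its foot side.

Lane centre is about (0.525, -0.019), with +y along (0.30, 0.954). The cap is at (0.538, 0.012), and the mate's centre at lane-y of about -0.1235 agrees with the given gap. I'll grip the cap across the lane with the tool pointing down and a light grip. As it lifts, the bottle should swing upright about the pads.

Request:
jog_arm(
  series="0.062 -0.058 0 0 0 -0.106 0;0.124 -0.116 0 0 0 -0.211 0;0.186 -0.175 0 0 0 -0.317 0;0.248 -0.233 0 0 0 -0.423 0;0.28 -0.263 0 0 0 -0.528 0;0.32 -0.3 0 0 0 -0.634 0;0.36 -0.338 0 0 0 -0.74 0;0.4 -0.376 0 0 0 -0.845 0",
  grip_force=4,
)

```text
time_s: 1.2
tcp_pos: [0.4689, -0.1534, 0.2228]
eef_rot: [[0.298, 0.954, 0.001], [0.954, -0.298, -0.001], [-0.0, 0.001, -1.0]]
wrist_force: [0.7, -1.1, 0.3]
gripper_width: 0.0868
finger_force: 0.0
```

Request:
jog_arm(
  series="0.06 0.005 0.02 0 0 0 0;0.11 0.012 0.06 0 0 0 0;0.13 0.012 0.09 0 0 0 0;0.13 0.012 0.09 0 0 0 0;0.13 0.012 0.09 0 0 0 0",
)

```text
time_s: 1.82
tcp_pos: [0.5193, -0.036, 0.1332]
eef_rot: [[0.302, 0.953, 0.001], [0.953, -0.302, -0.001], [-0.0, 0.001, -1.0]]
wrist_force: [0.2, -0.6, -0.2]
gripper_width: 0.0873
finger_force: 0.0
```

Request:
jog_arm(
  series="0.03 0.003 0.01 0 0 0 0;0.051 0.003 0.03 0 0 0 0;0.051 0.003 0.06 0 0 0 0;0.051 0.003 0.09 0 0 0 0;0.051 0.003 0.105 0 0 0 0;0.051 0.003 0.114 0 0 0 0;0.051 0.003 0.114 0 0 0 0",
)

```text
time_s: 2.7
tcp_pos: [0.5376, 0.0124, 0.0189]
eef_rot: [[0.302, 0.953, 0.001], [0.953, -0.302, -0.0], [-0.0, 0.001, -1.0]]
wrist_force: [-1.1, -0.1, 0.3]
gripper_width: 0.0869
finger_force: 0.0
```

```bash
python3 - <<'E'
from h import *
c=manip.camera("scene"); o=manip.get_obs();print(o["tcp_pos"],o["wrist_force"])
a=cv2.resize(c["pixels"][170:300,225:405,::-1],None,fx=4,fy=4,interpolation=cv2.INTER_CUBIC);cv2.imwrite("pics/g1.png",a)
E
```

```text
[0.5379 0.0126 0.0193] [0.5685 0.0516 0.6074]
```

View pics/g1.png

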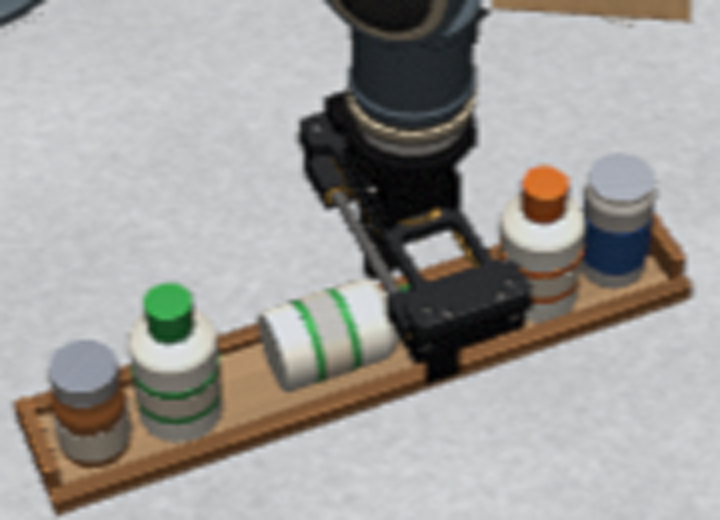

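The open fingers straddle the cap (crop 440,290), clear of the strips and the orange bottle. Now I close lightly.

Request:
jog_arm(
  series="0 0 0 0 0 0 1;0 0 0 0 0 0 1;0 0 0 0 0 0 1;0 0 0 0 0 0 1;0 0 0 0 0 0 1;0 0 0 0 0 0 1",
  grip_force=5,
)

```text
time_s: 3.5
tcp_pos: [0.5372, 0.0128, 0.0185]
eef_rot: [[0.301, 0.954, 0.0], [0.954, -0.301, -0.0], [-0.0, 0.0, -1.0]]
wrist_force: [-0.1, 0.4, -0.3]
gripper_width: 0.0348
finger_force: 0.0
```

Request:
jog_arm(
  series="0 0 0 0 0 0 1;0 0 0 0 0 0 1;0 0 0 0 0 0 1",
)

```text
time_s: 3.88
tcp_pos: [0.5372, 0.0129, 0.0185]
eef_rot: [[0.301, 0.954, -0.0], [0.954, -0.301, -0.0], [-0.0, -0.0, -1.0]]
wrist_force: [-1.1, 0.7, 0.1]
gripper_width: 0.0298
finger_force: 5.0
```

Request:
jog_arm(
  series="0 0 -0.01 0 0 0 1;0 0 -0.02 0 0 0 1;-0.005 0 -0.03 0 0 0 1;-0.01 0 -0.04 0 0 0 1;-0.015 0 -0.05 0 0 0 1;-0.02 0 -0.06 0 0 0 1;-0.025 0 -0.07 0 0 0 1;-0.03 0 -0.07 0 0 0 1",
)

```text
time_s: 4.88
tcp_pos: [0.5295, -0.0155, 0.0902]
eef_rot: [[0.301, 0.954, 0.004], [0.954, -0.301, 0.0], [0.002, 0.003, -1.0]]
wrist_force: [0.3, 2.0, 6.0]
gripper_width: 0.0299
finger_force: 5.4
```

```bash
python3 - <<'E'
from h import *
c=manip.camera("scene")
a=cv2.resize(c["pixels"][160:300,225:405,::-1],None,fx=4,fy=4,interpolation=cv2.INTER_CUBIC);cv2.imwrite("pics/g2.png",a)
E
```

```text
(no output)
```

View pics/g2.png

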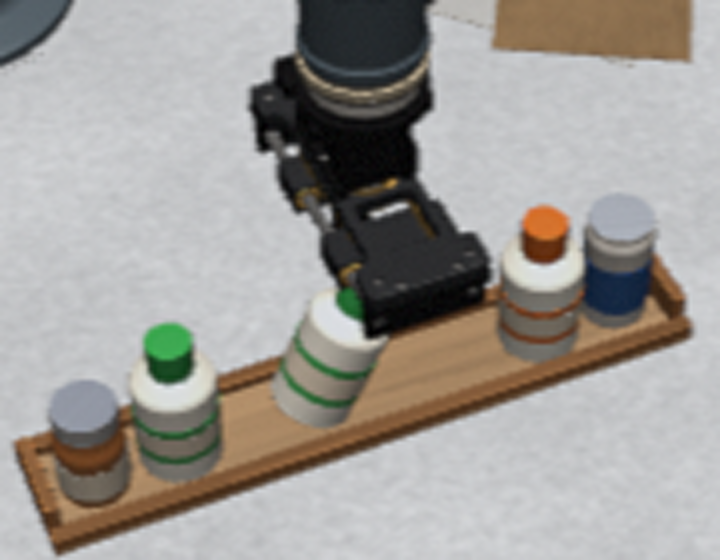

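The bottle is at about 65–70°, with its foot edge on the floor (crop 310,410) and pivoting in the pads as intended. I'll carry on along the arc.

Request:
jog_arm(
  series="-0.005 0 0 0 0 0 1;-0.01 0 0 0 0 0 1;-0.015 0 0 0 0 0 1;-0.02 0 0.001 0 0 0 1;-0.025 0 0.002 0 0 0 1;-0.03 0 0.002 0 0 0 1;-0.03 0 0.002 0 0 0 1",
)

```text
time_s: 5.8
tcp_pos: [0.5199, -0.0456, 0.0874]
eef_rot: [[0.302, 0.953, 0.002], [0.953, -0.302, -0.001], [-0.001, 0.002, -1.0]]
wrist_force: [-1.1, -1.9, 7.1]
gripper_width: 0.0295
finger_force: 6.8
```

```bash
python3 - <<'E'
from h import *
c=manip.camera("scene"); d=manip.camera("top")
a=cv2.resize(c["pixels"][160:300,225:405,::-1],None,fx=4,fy=4,interpolation=cv2.INTER_CUBIC)
cv2.imwrite("pics/g3.png",a)
E
```

```text
(no output)
```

View pics/g3.png

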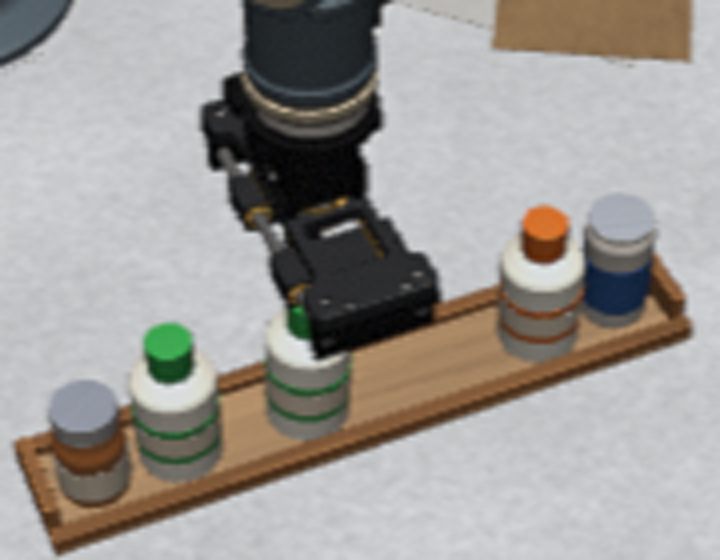

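The bottle is upright (crop 308,385), about 40 mm from the mate (crop 175,405). I'll grip firmer, lift slightly, carry it 31 mm and lower it.

Request:
jog_arm(
  series="0 0 0 0 0 0 1;0 0 -0.004 0 0 0 1;0 0 -0.008 0 0 0 1;-0.008 -0.001 -0.01 0 0 0 1;-0.016 -0.002 -0.01 0 0 0 1;-0.024 -0.002 -0.01 0 0 0 1;-0.031 -0.002 -0.01 0 0 0 1;-0.031 -0.002 -0.01 0 0 0 1",
  grip_force=12,
)

```text
time_s: 6.9
tcp_pos: [0.5078, -0.074, 0.0965]
eef_rot: [[0.302, 0.953, 0.0], [0.953, -0.302, 0.0], [0.0, 0.0, -1.0]]
wrist_force: [-0.7, 0.6, -1.6]
gripper_width: 0.0295
finger_force: 13.3
```

```bash
python3 - <<'E'
from h import *
c=manip.camera("scene")
a=cv2.resize(c["pixels"][210:290,225:345,::-1],None,fx=6,fy=6,interpolation=cv2.INTER_CUBIC)
cv2.imwrite("pics/g4.png",a)
E
```

```text
(no output)
```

View pics/g4.png

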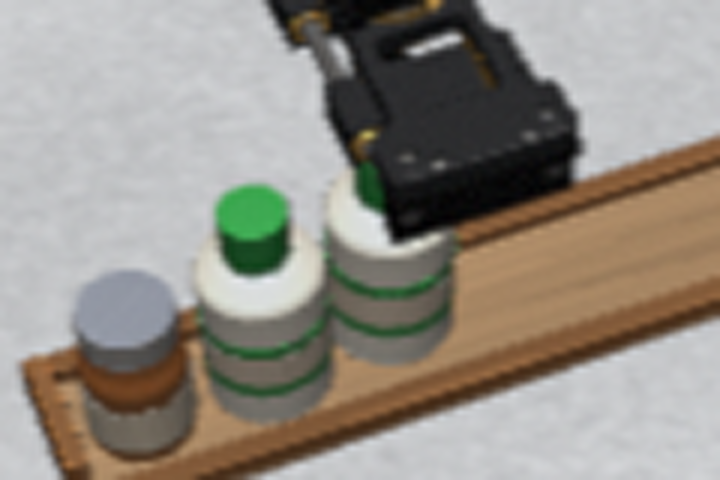

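It hangs upright just above the floor beside the mate (crop 390,260, with the mate at 262,310), and the gap is about 12 mm. Lowering now.

Request:
jog_arm(
  series="0 0 0.003 0 0 0 1;0 0 0.006 0 0 0 1;0 0 0.007 0 0 0 1;0 0 0.008 0 0 0 1;0 0 0.008 0 0 0 1",
)

```text
time_s: 7.58
tcp_pos: [0.5079, -0.0733, 0.0885]
eef_rot: [[0.301, 0.954, -0.0], [0.954, -0.301, -0.0], [-0.0, -0.0, -1.0]]
wrist_force: [0.2, -0.2, -1.3]
gripper_width: 0.0298
finger_force: 13.3
```

Request:
jog_arm(
  series="0 0 0.0005 0 0 0 1;0 0 0.001 0 0 0 1;0 0 0.0015 0 0 0 1;0 0 0.0015 0 0 0 1",
)

```text
time_s: 8.07
tcp_pos: [0.5081, -0.0735, 0.0875]
eef_rot: [[0.301, 0.954, 0.0], [0.954, -0.301, -0.0], [-0.0, 0.0, -1.0]]
wrist_force: [-1.4, -0.8, 1.6]
gripper_width: 0.0298
finger_force: 13.5
```

Request:
jog_arm(
  series="0 0 0.0005 0 0 0 1;0 0 0.0005 0 0 0 1;0 0 0.0005 0 0 0 0.5;0 0 0.0005 0 0 0 0.4;0 0 0.0005 0 0 0 0.3;0 0 0.0005 0 0 0 0.3;0 0 0.0005 0 0 0 0.3",
)

```text
time_s: 8.95
tcp_pos: [0.5079, -0.0733, 0.0865]
eef_rot: [[0.301, 0.954, 0.0], [0.954, -0.301, 0.0], [0.0, -0.0, -1.0]]
wrist_force: [-0.7, -0.7, 0.0]
gripper_width: 0.0602
finger_force: 0.0
```

Request:
jog_arm(
  series="0 0 -0.01 0 0 0 0.3;0 0 -0.03 0 0 0 0.3;0 0 -0.06 0 0 0 0.3;0 0 -0.09 0 0 0 0.3;0 0 -0.12 0 0 0 0.3;-0.05 0 -0.15 0 0 0 0.3;-0.1 0 -0.15 0 0 0 0.3;-0.15 0 -0.15 0 0 0 0.3",
)

```text
time_s: 9.95
tcp_pos: [0.4625, -0.2177, 0.238]
eef_rot: [[0.301, 0.954, 0.002], [0.954, -0.301, -0.001], [-0.001, 0.002, -1.0]]
wrist_force: [0.0, 0.2, -0.1]
gripper_width: 0.0611
finger_force: 0.0
```

```bash
python3 - <<'E'
from h import *
c=manip.camera("scene");im=c["pixels"]
for ce,s,m in blobs(im,(45,90,60),(80,255,255),60):
    if 220<ce[0]<400 and 190<ce[1]<300: print(ce,s,ray(c,*ce,.098))
a=cv2.resize(im[160:300,225:405,::-1],None,fx=4,fy=4,interpolation=cv2.INTER_CUBIC)
cv2.imwrite("pics/g5.png",a)
E
```

```text
[287.907  240.2248] [282 234  12  14 129] [ 0.5038 -0.0834  0.098 ]
[266.5522 247.3582] [261 241  12  14 134] [ 0.4879 -0.1361  0.098 ]
```

View pics/g5.png

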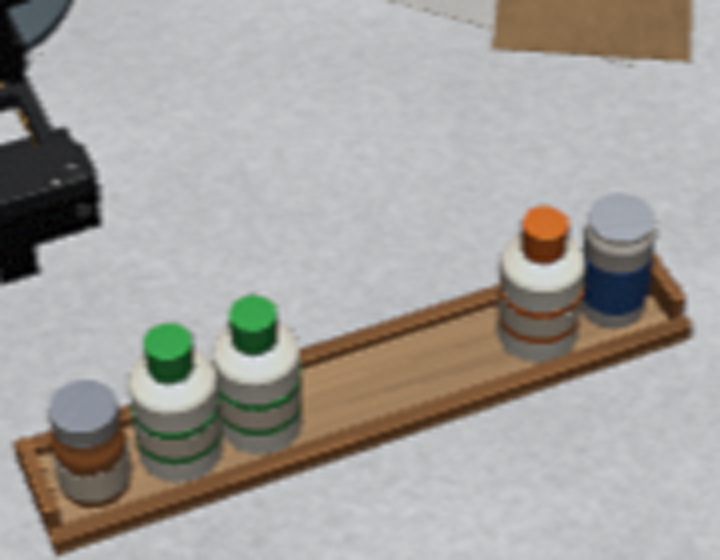

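Both green bottles stand upright (crop 175,400 and 258,372). Foot and cap spacing match, so it isn't leaning. The gap is about 1 mm and the mate hasn't moved. The arm is clear, so I'm handing in.

```bash
python3 -c "
from cell import manip
print(manip.job_done())"
```

```text
the job is handed in; nothing more can be done
None
```

The fallen green-capped bottle now stands upright and free in the lane, about 1 mm from the other green-capped bottle; nothing else in the lane appears to have moved, and the job was handed in at about 10 s.

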